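# Enrol a key tag on an opened access reader

## Task

Enrol the grey key tag on the opened door reader: take the slim steel probe from the tool block, push the recessed programming button all the way down with its tip and keep it down for about a second, then put the probe back in its hole. After that draw the tag out of its sloping stand, turn it flat and present it to the bare copper coil; finish while still holding it there, level, still and centred over the coil, about 30 mm above it and clear of the reader. Leave the other things on the bench where they are.

Things in the scene. Friction and masses are not known exactly. Their poses are not given: they have to be found in the camera images.
- reader: opened door access reader, fixed: white plastic tray 130 x 84 mm with green circuit board on a plywood board 200 x 130 x 12 mm. Origin under the board's centre, z up, x along its length. Round black coil former (66 mm across) with copper windings near its +x end, square black button guard (24 x 24 mm) near its -x end; nothing higher than 38 mm above the bench
- coil (a point): centre of the top of the copper coil, 29 mm above the bench, 24 mm along the reader's +x from its centre; z up
- button_mouth (a point): centre of the mouth of the round hole (10 mm across) in the top of the black button guard, 38 mm above the bench, 40 mm along the reader's -x from its centre. The white button cap (7 mm across) stands in this hole, its top 6 mm below the mouth
- plunger (a joint): travel of the programming button, m: 0 up, 0.004 all the way down. Its spring pushes back with about 1.6 N at rest and 4.8 N all the way down
- probe: slim steel probe standing upright in a hole of the block, about 60 g. Handle 14 mm across, 80 mm long, with dark grooves; below it a 45 mm shank 6 mm across, its last 15 mm 4 mm across. Origin on its axis at the handle's lower face, which rests on the block's top, 50 mm above the bench; z up
- probe_tip (a point): end of the probe's tip, 45 mm below the handle's lower face
- block: wooden tool block 150 x 50 x 50 mm high, fixed, origin under its centre, x along its length. Two holes 12 mm across, 48 mm deep in its top, 40 mm either side of the centre along x: the probe stands in one, the screwdriver in the other (either way round)
- screwdriver: screwdriver with a thick wooden handle (27 mm across, 82 mm long) in the other hole of the block; leave it. Origin on its axis at the block's top
- stand: wooden counter stand, base 210 (y) x 115 x 12 mm, fixed, bays at y = -52 and +52 mm (tag in either). What stands in a bay leans 40 degrees back from upright, upper end towards the stand's +x, on a back rib 26 mm wide, 62 mm long; its foot sits 14 mm deep (along the lean) in a pocket 14 mm front to back, 44 mm wide: draw it out along its own length first
- tag: grey plastic key tag, about 35 g: flat plate 90 mm long, 40 mm wide, 8 mm thick, edges straight for the lower 70 mm, upper end round with a hole. Origin at the middle of its foot, on its back face (24 mm above the bench in the stand); z along its length from foot to round end, y across its width, x out of its back face (plate fills x = -8 to 0 mm)
- tag_center (a point): middle of the tag, 45 mm from its foot, mid-thickness, axes as the tag's
- remote: black car remote 36 x 62 x 11 mm with three round buttons, in the other bay of the stand; leave it. Origin at its foot
- cover: the reader's white front cover, 134 x 88 x 18 mm, lying loose on the bench, open side up; leave it. Origin under its centre
- padlock: brass padlock, 42 x 50 x 18 mm with a steel shackle reaching 59 mm from the origin along its +x, lying on the bench; leave it. Origin under the brass body's centre
- cylinder: brass lock cylinder, 62 mm long, 22 mm wide, 17 mm high, with a key in it, lying on the bench; leave it. Origin under its round part's middle
Things that resemble listed ones, but are neither listed nor needed, are in the scene too. What is shaped like the tag but red is not meant. Of the things that look like the stand, the larger one is meant.

How it is judged:
By the outcome, as a careful person would: the job done as asked, in the order asked, and still so for the second after the job is handed in, while the arm keeps its last pose, push and grip.
It also fails if it takes over 62 s, if anything falls off the work surface, if the arm or the gripper's body presses on something with over 40 N, if the wrist force passes 120 N, or if a joint passes its speed limit or range.

## Robot

A 6-joint arm with a two-finger parallel gripper is mounted at the origin on the work surface. World frame = base frame: x ahead of the robot, y to its left, z up, the work surface at z = 0. Lengths are in mm, angles in rad, forces in N, time in s.
With the tool pointing down it reaches from about 350 to 975 mm from the base axis. Payload 7.1 kg.
Tool frame: the origin (TCP) lies midway between the tips of the shut fingers; the grasp point (between the pads) lies 19 mm behind it; z points along the fingers, y is the line along which they close (so a half turn about z gives the same grasp; the last joint's range is limited). The gripper opens to 88 mm and grips with 3 to 60 N. Pads are 20 mm wide; open, the fingers measure 115 mm over their backs; the gripper's body (75 mm by 178 mm) begins 61 mm behind the grasp point.
Start: joints at [1.244, 0.423, 1.63, -0, 1.089, -0.019], TCP at [189.32, 595.62, 222.675] pointing down, gripper open.
Joint ranges: [-3, 3], [-0.9, 2.11], [0.09, 2.58], [-1.31, 4.45], [0.11, 2.69], [-2.54, 2.54]. Speed limits (rad/s): [2.39, 2.39, 3.01, 3.14, 3.14, 3.14].

## Interface

Orientations are given as a rotation vector (axis times angle).
In Python, from workcell import get_obs, get_image, camera_params, close_job gives the robot as it stands.
- The arm moves only by the shell command python3 -m creep 'ROWS' [OPENING]. ROWS is a JSON object of lists of equal length, an entry for each row: "delta_pos": the shift along the tool's x, y, z in m, a list of three; "twist": the turn, a rotation vector about the tool's x, y, z in degrees, a list of three. A call has 1 to 20 rows; each row shifts and turns the commanded pose from where the row before left it, along the tool's axes as they then stand; what a row does not reach is not made up. A row lasts 1/12 s, in which the tool goes at most 41.7 mm and 7.16 degrees, less where a joint would pass 70% of its speed; a pose out of reach is approached as far as the arm can. A call with a gripper value outside its range is refused whole. OPENING is the opening, from 0 (shut) to 1 (fully open), set as the call begins (- or left out, the last holds). The fingers move at their own pace and stop on an object; the grip force is fixed at half the most. Time passes only in rows, so rows that do not move let the fingers close. It gives the time, the measured TCP pose, the force, the opening and the grip force at its end, in the units of the state.
- get_obs(): the state, without advancing time (a new reading comes with each control period).
- get_image(name): name is "side" or "top"; returns (picture, depth): 384x512x3 uint8, red, green, blue; 384x512 float32, mm along the optical axis (not along the pixel's ray), 0 where there is no reading.
- camera_params(name): a dict with "camera_matrix" (3x3 intrinsics, pixels), "k1" (the pictures are not rectified: a ray, as slopes to the right and down, at radius r is drawn at 1 + k1 r^2 times it, then the intrinsics apply), "extrinsics" (4x4, takes a point from camera to world coordinates). Camera axes: x right, y down, z forward; pixel columns grow to the right and rows downward; lengths in mm; the calibration is good to about 2 mm. A picture is of the moment at which its call begins. camera_params takes no time and is no camera call.
- close_job(): hands the job in; it is judged then, once.
The state is a dict: "t": time; "qpos": joint angles; "qvel": joint speeds; "joint_torque": joint torques, N m; "ee_pos": TCP position; "orientation": TCP orientation; "ft_force": force on the tool from outside, world axes, zero at the start; "moment": the same for the moment, N m; "width": finger opening in mm; "grasp_force": force on a finger pad.
Only numpy, scipy, OpenCV 4.12 (cv2) and the standard library are available. Lean on these libraries where they do the work, as an engineer would, in place of code of your own. Each camera call takes 0.05 s, during which the arm holds its last target. There are 200 camera calls.

## Working session

There is one attempt and no reset: what is moved stays moved. The work goes in short steps, Python scripts to look and compute and a shell command to move; the robot and the scene stay as the last step left them, time stands still between calls to the robot, and variables do not carry over. Pictures are saved under pics/ and viewed, at most 11 in all, crops included, and the job is handed in when it is done.

```bash
mkdir -p pics; ls; python3 - <<'E'
from workcell import *
import cv2,numpy as np
o=get_obs();print({k:np.round(v,3).tolist() for k,v in o.items()})
for n in("top","side"):
    im,d=get_image(n);np.savez(f"{n}0.npz",im=im,d=d)
    cv2.imwrite(f"pics/{n}0.png",cv2.resize(im[:,:,::-1],(800,600),interpolation=cv2.INTER_CUBIC))
    p=camera_params(n);print(n,{k:np.round(v,4).tolist() for k,v in p.items()})
E
```

```text
pics
{'t': 0.0, 'qpos': [1.244, 0.424, 1.631, -0.0, 1.089, -0.019], 'qvel': [0.0, 0.0, -0.0, 0.001, -0.0, -0.001], 'joint_torque': [0.0, -54.461, -27.367, 0.065, 0.023, -0.0], 'ee_pos': [189.157, 595.106, 221.922], 'orientation': [-0.482, -3.104, 0.002], 'ft_force': [-0.252, 0.473, -0.175], 'moment': [-0.042, 0.014, 0.014], 'grasp_force': 0.0, 'width': 88.14}
top {'camera_matrix': [[381.8728, 0.0, 255.2791], [0.0, 381.8728, 182.785], [0.0, 0.0, 1.0]], 'k1': -0.0632, 'extrinsics': [[0.0275, -0.9975, 0.065, 461.571], [-0.9996, -0.028, -0.007, -2.5254], [0.0088, -0.0647, -0.9979, 1074.6901], [0.0, 0.0, 0.0, 1.0]]}
side {'camera_matrix': [[408.556, 0.0, 255.555], [0.0, 408.556, 193.7103], [0.0, 0.0, 1.0]], 'k1': -0.0573, 'extrinsics': [[0.8307, -0.3043, 0.4661, 45.3569], [-0.5565, -0.4311, 0.7103, -771.0899], [-0.0152, -0.8495, -0.5274, 615.4862], [0.0, 0.0, 0.0, 1.0]]}
```

View pics/top0.png

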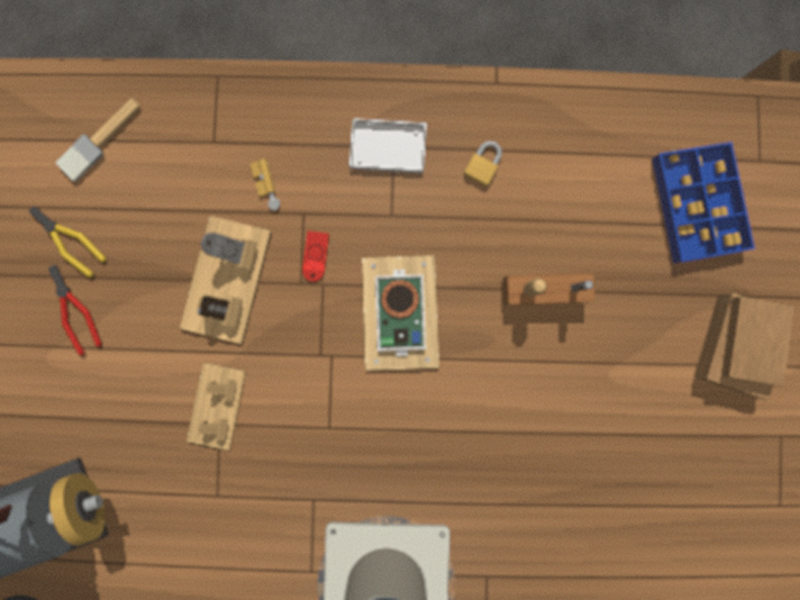

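View pics/side0.png

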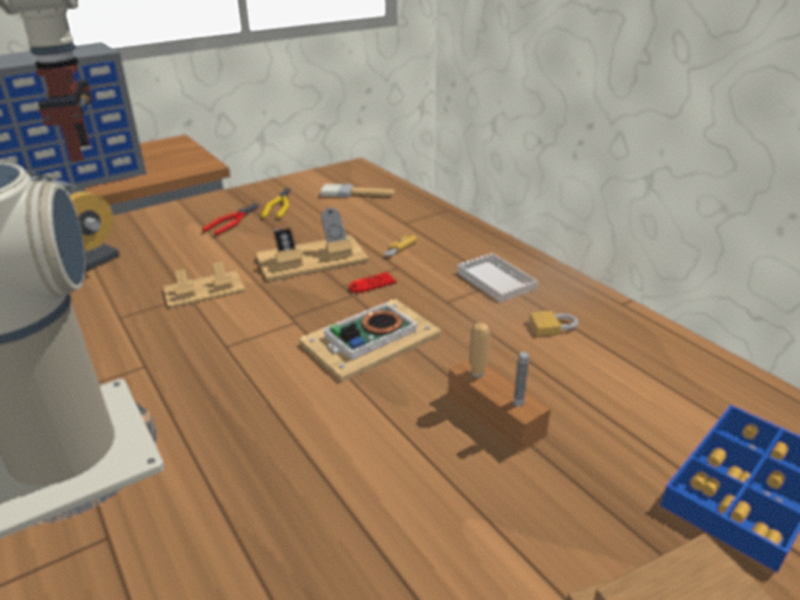

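The top view (800x600 picture px) shows these things:
- **Stand:** the large one is at (225,280), holding the grey tag at (222,247) and the remote at (213,307). The smaller empty look-alike is at (215,405).
- **Red decoy tag:** (315,257).
- **Reader:** (400,313), with the coil at (400,298) and the guard at (400,337).
- **Block:** (548,290), with the screwdriver at (538,287) and the probe at (583,287).

The side view confirms the steel probe at (521,380) next to the wooden screwdriver at (479,350), and the upright grey tag at (333,225). Next I'll measure them.

```bash
cat > lib.py <<'E'
import numpy as np, cv2
from workcell import *
def par(n):
    p=camera_params(n);return np.array(p["camera_matrix"]),np.array([p["k1"],0,0,0.]),np.array(p["extrinsics"])
def rays(n,px):
    K,D,E=par(n);px=np.asarray(px,float).reshape(-1,1,2)
    # OpenCV iterates the inverse of 1+k1 r^2
    s=cv2.undistortPoints(px,K,D)[:,0];d=np.c_[s,np.ones(len(s))]@E[:3,:3].T
    return E[:3,3],d
def onplane(n,px,z):
    o,d=rays(n,px);return o+d*((z-o[2])/d[:,2])[:,None]
def cloud(n,d):
    h,w=d.shape;v,u=np.mgrid[:h,:w];o,r=rays(n,np.c_[u.ravel(),v.ravel()])
    c=(o+r*d.reshape(-1,1)).reshape(h,w,3);c[d==0]=np.nan;return c
def proj(n,P):
    K,D,E=par(n);R=E[:3,:3].T
    return cv2.projectPoints(np.asarray(P,float).reshape(-1,1,3),cv2.Rodrigues(R)[0],-R@E[:3,3],K,D)[0][:,0]
def rect(pts):
    (c,(w,h),a)=cv2.minAreaRect(np.float32(pts));b=cv2.boxPoints((c,(w,h),a))
    e=[b[1]-b[0],b[2]-b[1]];e=max(e,key=np.linalg.norm)
    return np.round(c,1),np.round(sorted((w,h)),1),round(float(np.degrees(np.arctan2(e[1],e[0])))%180,1)
def largest(m):
    n,l,s,_=cv2.connectedComponentsWithStats(np.uint8(m));return l==1+np.argmax(s[1:,4])
E
python3 - <<'E'
from lib import *
S=1.5625
def box(sh,x0,y0,x1,y1):
    m=np.zeros(sh,bool);m[int(y0/S):int(y1/S),int(x0/S):int(x1/S)]=1;return m
t=np.load("top0.npz");im,d=t["im"],t["d"];C=cloud("top",d);Z=C[...,2];hsv=cv2.cvtColor(im,cv2.COLOR_RGB2HSV)
sh=d.shape
def show(nm,m,z=None):
    m=largest(m);P=C[m]
    v,u=np.nonzero(m)
    if z is not None: P=onplane("top",np.c_[u,v],z)
    print(nm,m.sum(),rect(P[:,:2]),"z",np.round(np.nanpercentile(Z[m],[5,50,95]),1))
B=box(sh,480,250,620,335)
show("blocktop",B&(Z>38)&(Z<60)); show("blocktop_pl",B&(Z>38)&(Z<60),50)
for nm,b in(("scr",(515,265,560,320)),("probe",(562,265,605,320))):
    m=box(sh,*b)&(Z>75); show(nm,m); 
    m2=m&(Z>np.nanmax(Z[m])-15);print(" top",m2.sum(),np.nanmean(C[m2],0).round(1),np.nanmax(Z[m]))
R=box(sh,345,245,455,380)
show("board>6",R&(Z>6)); show("tray>17",R&(Z>17))
cop=R&(hsv[...,0]<15)&(hsv[...,1]>130)&(hsv[...,2]>60)&(Z>18)
show("copper",cop,29)
m=largest(cop);v,u=np.nonzero(m);print(onplane("top",np.array(cv2.minEnclosingCircle(np.float32(np.c_[u,v]))[0])[None],29).round(1))
g=R&(Z>32);show("guard?",g)
St=box(sh,170,205,280,355)
show("stand>6",St&(Z>6))
tg=box(sh,190,225,262,275)&(hsv[...,1]<60)&(Z>25)
show("taggrey",tg)
P=C[largest(tg)];c=P.mean(0);n=np.linalg.svd(P-c)[2];print(c.round(1),n.round(3))
s=np.load("side0.npz");ims,ds=s["im"],s["d"];Cs=cloud("side",ds);hs=cv2.cvtColor(ims,cv2.COLOR_RGB2HSV)
for nm,b in(("tag",(305,195,355,255)),("probe",(505,345,535,410))):
    m=largest(box(sh,*b)&(hs[...,1]<70)&(Cs[...,2]>(25 if nm=="tag" else 52)))
    P=Cs[m];c=np.median(P,0);P=P[np.linalg.norm(P-c,axis=1)<75];c=P.mean(0);n=np.linalg.svd(P-c)[2]
    print("side",nm,m.sum(),c.round(1),n.round(3).tolist(),np.percentile(P,[2,98],axis=0).round(1).tolist())
ct=cv2.resize(im[110:240,100:400],None,fx=2.6,fy=2.6,interpolation=3)
cs=cv2.resize(ims[115:285,130:360],None,fx=2.6,fy=2.6,interpolation=3)
cv2.imwrite("pics/ct.png",ct[:,:,::-1]);cv2.imwrite("pics/cs.png",cs[:,:,::-1])
E
```

```text
blocktop 837 (array([ 532.6, -273.5]), array([ 50.3, 151.1]), 93.4) z [46.2 49.8 53.2]
blocktop_pl 837 (array([ 532.3, -271.8]), array([ 50.6, 151.9]), 93.4) z [46.2 49.8 53.2]
scr 117 (array([ 529.8, -230.7]), array([21.1, 25.8]), 3.7) z [ 80.1 126.  133.6]
 top 77 [ 529.9 -230.6  129. ] 134.40219179067185
probe 61 (array([ 534.8, -310.8]), array([11.7, 14.7]), 165.5) z [ 79.9 118.7 130.7]
 top 31 [ 534.8 -310.8  127.3] 132.373236720382
board>6 3341 (array([484.8, -13.2]), array([130.1, 200.5]), 3.5) z [ 9.2 14.4 30.8]
tray>17 1470 (array([485.8, -13.3]), array([ 84.1, 149.7]), 3.5) z [18.9 25.2 33.7]
copper 117 (array([507.2, -11.1]), array([57.6, 60.3]), 1.7) z [24.9 28.3 30.7]
[[507.1 -11.1  29. ]]
guard? 69 (array([444.5, -16.8]), array([21.7, 21.7]), 1.6) z [34.  37.6 40.5]
stand>6 3013 (array([534.9, 302.6]), array([115.2, 210.5]), 167.4) z [ 8.6 12.5 76.3]
taggrey 336 (array([585. , 294.3]), array([36.9, 53.1]), 76.7) z [39.7 66.  94. ]
[585.  293.1  67. ] [[-0.141 -0.61  -0.78 ]
 [-0.973  0.23  -0.004]
 [ 0.181  0.758 -0.626]]
side tag 250 [586.2 295.5  67.5] [[-0.131, -0.634, -0.762], [-0.977, 0.212, -0.009], [0.168, 0.744, -0.647]] [[566.6, 273.8, 42.9], [605.3, 318.1, 94.4]]
side probe 205 [ 531.5 -314.    96. ] [[-0.023, -0.02, -1.0], [-0.689, 0.724, 0.001], [-0.724, -0.689, 0.03]] [[527.4, -318.2, 53.7], [539.2, -307.5, 130.3]]
```

View pics/cs.png

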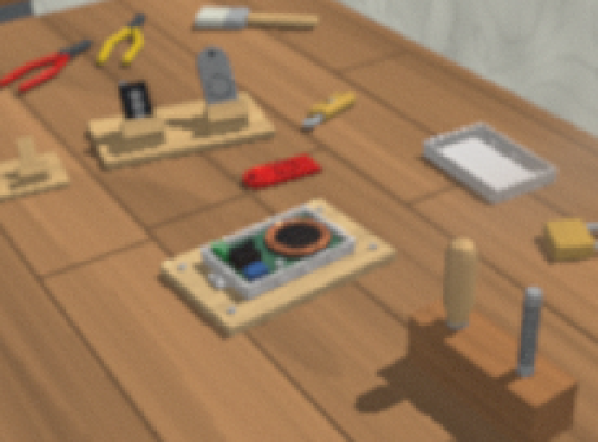

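The crop confirms the picks. The slim grey probe is at crop (529,330), next to the thick wooden screwdriver at (460,280). The grey tag is at (216,75) in the larger stand, leaning towards +y. The red tag and the small stand are rejected. The measured sizes match what was given: board 200x130, block 151x50, stand 210x115, tag plane tilted about 39–41°. Now to the probe.

```bash
cat >> lib.py <<'E'
from scipy.spatial.transform import Rotation as Ro
def go(pos=None,R=None):
    o=get_obs();T=Ro.from_rotvec(o["orientation"]);p=np.array(o["ee_pos"])
    if pos is not None: print("shift mm",T.inv().apply(np.array(pos)-p).round(1))
    if R is not None: print("twist deg",np.degrees((T.inv()*Ro.from_matrix(R)).as_rotvec()).round(2))
    print("t",o["t"],"p",p.round(1),"R",T.as_matrix().round(3).tolist(),"q",np.round(o["qpos"],2),"F",np.round(o["ft_force"],1),"w",round(o["width"],1),o["grasp_force"])
def down(yaw):  # tool pointing down, tool y at yaw degrees
    c,s=np.cos(np.radians(yaw)),np.sin(np.radians(yaw));return np.array([[-s,c,0],[c,s,0],[0,0,-1.]])
E
python3 -c "
from lib import *
go([535,-311,222],down(3.4))"
python3 -m creep '{"delta_pos":[[-0.024,-0.030,0],[-0.024,-0.030,0],[-0.024,-0.030,0],[-0.024,-0.030,0],[-0.024,-0.030,0],[-0.024,-0.030,0],[-0.024,-0.030,0],[-0.024,-0.030,0],[-0.024,-0.030,0],[-0.024,-0.030,0],[-0.024,-0.030,0],[-0.024,-0.030,0],[-0.024,-0.030,0],[-0.024,-0.030,0],[-0.024,-0.030,0],[-0.024,-0.030,0],[-0.024,-0.030,0],[-0.024,-0.030,0],[-0.024,-0.030,0],[-0.024,-0.030,0]],"twist":[[0,0,0],[0,0,0],[0,0,0],[0,0,0],[0,0,0],[0,0,0],[0,0,0],[0,0,0],[0,0,0],[0,0,0],[0,0,0],[0,0,0],[0,0,0],[0,0,0],[0,0,0],[0,0,0],[0,0,0],[0,0,0],[0,0,0],[0,0,0]]}' 0.6
python3 -c "
from lib import *
go([535,-311,222],down(3.4))"
```

```text
shift mm [-604.1 -758.8    1. ]
twist deg [-7.000e-02  5.000e-02  6.896e+01]
t 0.1 p [189.2 595.2 222. ] R [[-0.953, 0.303, -0.0], [0.303, 0.953, -0.001], [0.0, -0.001, -1.0]] q [ 1.24  0.42  1.63 -0.    1.09 -0.02] F [-0.2  0.3 -0.4] w 88.0 0.0
t: 1.77
ee_pos: [465.0, -123.6, 222.5]
orientation: [-0.482, -3.104, -0.0]
ft_force: [0.3, -0.0, 0.0]
width: 52.6
grasp_force: 0.0
shift mm [-123.5 -157.3    0.5]
twist deg [-1.000e-02 -2.000e-02  6.894e+01]
t 1.7667 p [ 465.  -123.6  222.5] R [[-0.953, 0.303, -0.0], [0.303, 0.953, 0.0], [0.0, 0.0, -1.0]] q [-0.28  0.21  1.94  0.    0.99 -1.55] F [ 0.3 -0.   0. ] w 52.6 0.0
```

```bash
python3 -m creep '{"delta_pos":[[-0.0247,-0.0315,0],[-0.0247,-0.0315,0],[-0.0247,-0.0315,0],[-0.0247,-0.0315,0],[-0.0247,-0.0315,0],[0,0,0],[0,0,0],[0,0,0],[0,0,0],[0,0,0],[0,0,0],[0,0,0],[0,0,0],[0,0,0],[0,0,0],[0,0,0]],"twist":[[0,0,0],[0,0,0],[0,0,0],[0,0,0],[0,0,0],[0,0,6.9],[0,0,6.9],[0,0,6.9],[0,0,6.9],[0,0,6.9],[0,0,6.9],[0,0,6.9],[0,0,6.9],[0,0,6.9],[0,0,6.9],[0,0,0]]}'
python3 - <<'E'
from lib import *
go([535,-311,90],down(3.4))
im,d=get_image("side");cv2.imwrite("pics/s1.png",cv2.resize(im[100:300,250:450],None,fx=3,fy=3,interpolation=3)[:,:,::-1])
im,d=get_image("top");np.savez("top1.npz",im=im,d=d)
E
```

```text
t: 3.1
ee_pos: [534.7, -309.0, 222.3]
orientation: [-2.16, -2.281, 0.0]
ft_force: [0.5, -0.1, -0.7]
width: 52.5
grasp_force: 0.0
shift mm [ -2.1   0.2 132.3]
twist deg [-0.04 -0.03 -0.28]
t 3.1 p [ 534.7 -309.   222.3] R [[-0.054, 0.999, -0.001], [0.999, 0.054, 0.0], [0.0, -0.001, -1.0]] q [-0.54  0.41  1.65  0.    1.08 -0.6 ] F [ 0.5 -0.1 -0.7] w 52.5 0.0
```

View pics/s1.png

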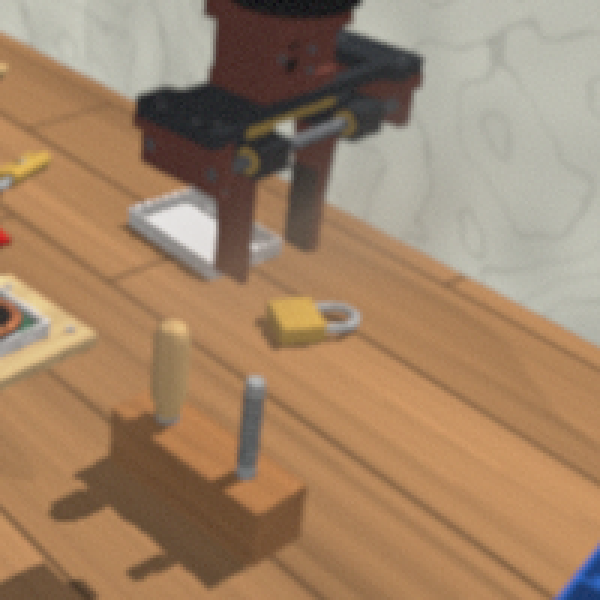

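The gripper hangs above the probe, with the finger line across the block and the probe at crop (250,420). Now I'll descend and grip.

```bash
python3 -m creep '{"delta_pos":[[-0.002,0,0.03],[0,0,0.03],[0,0,0.03],[0,0,0.025],[0,0,0.015],[0,0,0]],"twist":[[0,0,0],[0,0,0],[0,0,0],[0,0,0],[0,0,0],[0,0,0]]}'
python3 -m creep '{"delta_pos":[[0,0,0],[0,0,0],[0,0,0],[0,0,0],[0,0,0],[0,0,0],[0,0,0],[0,0,0]],"twist":[[0,0,0],[0,0,0],[0,0,0],[0,0,0],[0,0,0],[0,0,0],[0,0,0],[0,0,0]]}' 0
python3 -m creep '{"delta_pos":[[0,0,-0.01],[0,0,-0.025],[0,0,-0.03],[0,0,-0.03],[0,0,-0.01],[0,0,0],[0,0,0]],"twist":[[0,0,0],[0,0,0],[0,0,0],[0,0,0],[0,0,0],[0,0,0],[0,0,0]]}'
python3 - <<'E'
from lib import *
go()
for n in("top","side"):
    im,d=get_image(n);np.savez(f"{n}2.npz",im=im,d=d);o=get_obs()
    if n=="side":cv2.imwrite("pics/s2.png",cv2.resize(im[100:300,250:450],None,fx=3,fy=3,interpolation=3)[:,:,::-1])
E
```

```text
t: 3.7
ee_pos: [532.8, -309.7, 88.9]
orientation: [-2.147, -2.285, 0.002]
ft_force: [-0.8, -0.5, -0.1]
width: 52.7
grasp_force: 0.0
t: 4.37
ee_pos: [535.5, -311.3, 93.3]
orientation: [2.154, 2.285, 0.0]
ft_force: [-0.8, -0.2, 4.1]
width: 13.6
grasp_force: 30.0
t: 4.95
ee_pos: [534.8, -311.0, 197.5]
orientation: [2.155, 2.286, 0.0]
ft_force: [-0.4, 0.1, -0.8]
width: 13.2
grasp_force: 30.0
t 4.95 p [ 534.8 -311.   197.5] R [[-0.059, 0.998, 0.0], [0.998, 0.059, -0.0], [-0.0, 0.0, -1.0]] q [-0.55  0.44  1.66 -0.    1.03 -0.6 ] F [-0.4  0.1 -0.8] w 13.2 29.98780885100132
```

View pics/s2.png

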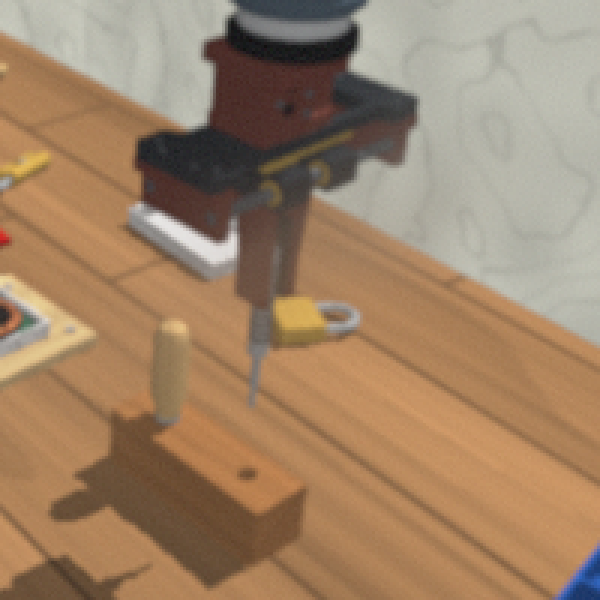

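The probe is drawn and held: handle bottom at crop (260,345), tip at (252,403), empty hole at (247,474). I'll measure the tip and the hole from both views.

```bash
python3 - <<'E'
from lib import *
s=np.load("side2.npz");im=s["im"];s0=np.load("side0.npz")["im"]
g=cv2.cvtColor(im,cv2.COLOR_RGB2HSV);bg=cv2.absdiff(im,s0).max(2)
print("hole on z=50:",onplane("side",[[332.3,258]],50).round(1))
P=proj("side",[[534.8,-311,z] for z in(155,145,135,125,115,110)]);print(P.round(1).tolist())
for v in range(212,240):
    r=bg[v,322:345].astype(int);S=g[v,322:345,1].astype(int)
    m=(r>25)&(S<95); 
    if m.any():
        u=322+np.nonzero(m)[0];print(v,u.min(),u.max(),u.mean().round(1),end=" | ")
# top view of the hole & mouth
t=np.load("top0.npz")["im"];gr=cv2.cvtColor(t,cv2.COLOR_RGB2GRAY);V=t.max(2)
x,y=proj("top",[[444.7,-16,38]])[0].round().astype(int);print("mouth px",x,y);print(gr[y-8:y+9,x-8:x+9])
E
```

```text
hole on z=50: [[ 534.5 -313.8   50. ]]
[[336.0, 216.1], [335.6, 220.3], [335.1, 224.4], [334.7, 228.5], [334.3, 232.5], [334.0, 234.4]]
212 333 338 335.5 | 213 333 338 335.5 | 214 333 339 336.0 | 215 333 338 335.5 | 216 333 338 335.5 | 217 333 338 335.5 | 218 334 337 335.5 | 219 334 336 335.0 | 220 334 336 335.0 | 221 334 336 335.0 | 222 334 336 335.0 | 223 334 335 334.5 | 224 334 335 334.5 | 225 333 335 334.0 | 226 333 336 334.5 | 227 333 335 334.0 | 228 333 336 334.7 | 229 333 333 333.0 | 230 333 334 333.5 | 231 333 335 334.0 | 232 333 334 333.5 | 233 333 334 333.5 | 234 333 334 333.5 | 235 333 334 333.5 | mouth px 257 214
[[ 94  98 100  98  95  99  89  96  99 101 104 103  97  99 101 106 137]
 [ 96 100 104  98  99  98 101  98  98 100 100 101  99  96  97  98 116]
 [ 98 101  98 103 101  99  99  98  98  94  97  96  98 101  98  93  98]
 [ 98 100 104  98  93  96  91  96  91  90  88  86  94  93 100 100  97]
 [103  97  95  81  84  77  75  76  71  74  73  77  87  93 101  99  95]
 [ 97  95  89  72  65  61  61  57  59  61  60  69  83  93  99 102 103]
 [104  99  88  74  56  58  59  70  68  59  53  65  85  98  97  95  98]
 [ 95  96  89  67  57  62  93 120 114  79  60  66  86  98  96 100  90]
 [ 99  98  90  70  56  72 116 160 150 106  64  60  80  95 100  99  91]
 [107 101  95  74  55  67 106 145 139  96  64  63  81  96  96  98  96]
 [120 119 105  75  57  59  80  95  93  74  55  68  82  96  98  95  94]
 [136 133 115  79  56  59  64  61  62  55  56  63  83  94  96  91  92]
 [142 147 124  85  62  53  60  56  56  58  58  73  87  93  93  89  91]
 [128 133 112  82  65  63  64  62  65  64  68  74  88  96  92  85  84]
 [105 103  96  83  69  69  75  70  75  68  74  85  97 100  96  82  79]
 [ 98 109 105 103 102 104 108 108 108 113 118 124 132 132 129 122 124]
 [137 142 146 152 151 151 150 154 161 164 167 171 170 168 162 169 171]]
```

```bash
python3 - <<'E'
from lib import *
for n in("top","side"):
    t=np.load(n+"0.npz")["im"];gr=cv2.cvtColor(t,cv2.COLOR_RGB2GRAY).astype(float)
    x,y=proj(n,[[444.7,-16,32]])[0].round().astype(int)
    w=gr[y-5:y+6,x-5:x+6]
    if n=="side":print(w.astype(int))
    m=np.clip(gr[y-4:y+5,x-4:x+5]-75,0,None)*largest(gr[y-4:y+5,x-4:x+5]>78);v,u=np.mgrid[y-4:y+5,x-4:x+5]
    c=[(m*u).sum()/m.sum(),(m*v).sum()/m.sum()];print(n,(x,y),np.round(c,2),onplane(n,[c],32).round(1))
go([444.7,-16,150],down(3.4))
E
```

```text
top (np.int64(257), np.int64(214)) [256.38 214.29] [[443.6 -15.2  32. ]]
[[112 103  92  82  65  52  42  40  55  78  93]
 [ 87  74  64  52  48  35  39  39  48  75  87]
 [ 56  49  43  41  33  38  35  35  48  64  78]
 [ 42  43  37  35  33  32  37  36  39  47  61]
 [ 37  34  36  37  38  39  37  40  41  37  50]
 [ 32  35  37  40  41  35  40  37  33  37  43]
 [ 29  32  32  40  33  35  34  34  32  42  47]
 [ 33  27  31  33  36  35  29  40  49  57  63]
 [ 44  36  28  34  31  37  45  57  64  79  84]
 [ 62  41  34  32  42  53  68  78  86  89  91]
 [104  68  45  49  53  67  80  90  94  94  92]]
side (np.int64(224), np.int64(213)) [227.62 216.86] [[443.5 -35.9  32. ]]
shift mm [299.1 -71.7  46.5]
twist deg [-0.15 -0.1  -0.03]
t 5.05 p [ 534.  -310.4  195.8] R [[-0.059, 0.998, -0.003], [0.998, 0.059, 0.002], [0.002, -0.003, -1.0]] q [-0.55  0.44  1.67 -0.    1.04 -0.6 ] F [ 0.2  0.6 -0.9] w 13.3 29.987868939642794
```

```bash
python3 -m creep '{"delta_pos":[[0,0,-0.02],[0,0,-0.03],[0.03,-0.0072,0],[0.03,-0.0072,0],[0.03,-0.0072,0],[0.03,-0.0072,0],[0.03,-0.0072,0],[0.03,-0.0072,0],[0.03,-0.0072,0],[0.03,-0.0072,0],[0.03,-0.0072,0],[0.0295,-0.0072,0],[0,0,0.03],[0,0,0.03],[0,0,0.03],[0,0,0.008],[0,0,0],[0,0,0],[0,0,0],[0,0,0]],"twist":[[0,0,0],[0,0,0],[0,0,0],[0,0,0],[0,0,0],[0,0,0],[0,0,0],[0,0,0],[0,0,0],[0,0,0],[0,0,0],[0,0,0],[0,0,0],[0,0,0],[0,0,0],[0,0,0],[0,0,0],[0,0,0],[0,0,0],[0,0,0]]}'
python3 - <<'E'
from lib import *
go([444.2,-15.6,145],down(3.4))
out=[]
for n in("top","side"):
    im,d=get_image(n);np.savez(f"{n}3.npz",im=im,d=d)
    x,y=proj(n,[[444.2,-15.6,45]])[0].round().astype(int)
    print(n,"crop",x-40,y-40,"mouth",proj(n,[[444.2,-15.6,38]]).round(1),"tip if z=57",proj(n,[[444.2,-15.6,57]]).round(1))
    out.append(cv2.resize(im[y-40:y+40,x-40:x+40],(400,400),interpolation=3))
cv2.imwrite("pics/h3.png",np.hstack(out)[:,:,::-1])
E
```

```text
t: 6.72
ee_pos: [446.7, -16.6, 150.9]
orientation: [2.154, 2.284, 0.003]
ft_force: [0.4, -0.4, -0.1]
width: 12.9
grasp_force: 30.0
shift mm [ 1.1 -2.5  5.9]
twist deg [ 0.14  0.02 -0.06]
t 6.7167 p [446.7 -16.6 150.9] R [[-0.058, 0.998, 0.002], [0.998, 0.058, -0.0], [-0.0, 0.002, -1.0]] q [-0.06  0.27  2.07  0.    0.8  -0.12] F [ 0.4 -0.4 -0.1] w 12.9 29.98782133392524
top crop 217 174 mouth [[256.6 214.1]] tip if z=57 [[256.6 214.2]]
side crop 183 169 mouth [[223.6 211. ]] tip if z=57 [[223.2 204.7]]
```

View pics/h3.png

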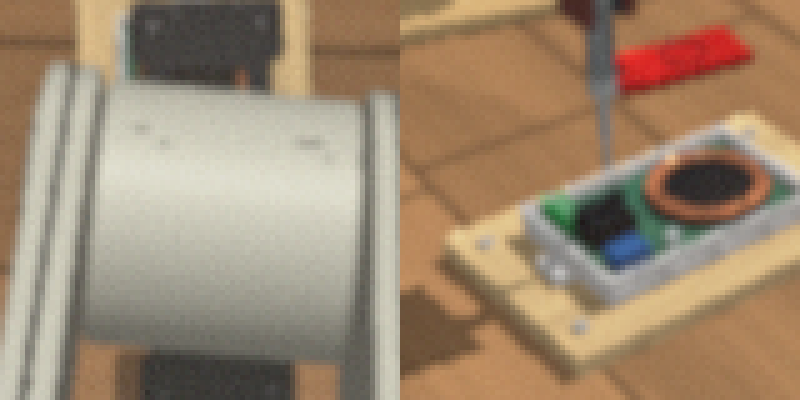

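The side crop shows the tip at (606,165), about 20 mm above the guard at (604,218). The arm hides the top view. I'll average the noisy pose readings and locate the tip precisely against the guard.

```bash
cat >> lib.py <<'E'
def avg(k=10):
    P=[]
    for _ in range(k): get_image("side");P.append(get_obs()["ee_pos"])
    P=np.array(P);print("avg",P.mean(0).round(2),"std",P.std(0).round(2));return P.mean(0)
E
python3 - <<'E'
from lib import *
avg()
s0=np.load("side0.npz");ds=s0["d"];im0=s0["im"];im=np.load("side3.npz")["im"]
# guard top region in side view: black pixels, hole mouth is slightly darker; depth cloud of guard
C=cloud("side",ds);g=cv2.cvtColor(im0,cv2.COLOR_RGB2GRAY)
m=np.zeros(g.shape,bool);m[195:230,205:240]=1
m&=(g<62)&(C[...,2]>33)&(C[...,2]<46);m=largest(m);v,u=np.nonzero(m);print("guard top side",m.sum(),u.min(),u.max(),v.min(),v.max(),rect(onplane("side",np.c_[u,v],38)[:,:2]))
df=cv2.absdiff(im,im0).max(2)
for r in range(188,208):
    a=df[r,212:236];k=np.nonzero(a>22)[0];print(r,(k+212).tolist() if len(k)<9 else len(k),end="; ")
print();print(g[205:221,214:236])
E
```

```text
avg [445.85 -16.41 150.06] std [0.23 0.05 0.33]
guard top side 58 218 229 208 215 (array([443. , -17.1]), array([25.5, 26. ]), 88.7)
188 [222, 223, 224, 225]; 189 [222, 223, 224, 225]; 190 [223, 224]; 191 [223, 224]; 192 [223, 224]; 193 [223, 224]; 194 [223, 224, 225]; 195 [223, 224]; 196 [223, 224]; 197 [223, 224]; 198 [224]; 199 [224]; 200 [224, 225]; 201 [224]; 202 []; 203 []; 204 []; 205 []; 206 []; 207 []; 
[[129 140 150 150 161 172 171 168 159 150 136 121 117 112 112  99  97 103
  119 129 117  88]
 [138 160 176 172 168 166 157 150 137 126 110  92  87  89  92  95  92  94
  114 125 114  85]
 [150 158 168 164 154 145 132 122 112  95  75  62  56  69  84  92  90  80
   91 111 107  91]
 [148 145 144 139 129 112 103  92  82  65  52  42  40  55  78  93  92  68
   76  93  98  98]
 [136 137 131 120 104  87  74  64  52  48  35  39  39  48  75  87  89  75
   64  75  86  99]
 [118 129 125 106  75  56  49  43  41  33  38  35  35  48  64  78  88  80
   67  53  66  83]
 [ 98 112 118  93  61  42  43  37  35  33  32  37  36  39  47  61  77  85
   76  56  54  62]
 [ 78  93  94  75  52  37  34  36  37  38  39  37  40  41  37  50  72  89
   87  74  63  56]
 [ 82  77  75  60  41  32  35  37  40  41  35  40  37  33  37  43  69  93
   96  89  82  72]
 [105  86  68  52  34  29  32  32  40  33  35  34  34  32  42  47  70  91
  100  97  95  95]
 [139 117  84  63  44  33  27  31  33  36  35  29  40  49  57  63  78  92
   97  97  97 111]
 [151 140 118  89  55  44  36  28  34  31  37  45  57  64  79  84  88  92
   95  96  97 105]
 [148 156 151 133  96  62  41  34  32  42  53  68  78  86  89  91  93  91
   95  93  94  97]
 [135 149 163 165 143 104  68  45  49  53  67  80  90  94  94  92  88  85
   83  87  91  97]
 [128 135 151 165 166 144 108  79  66  67  72  81  89  90  86  82  77  73
   73  90 110 130]
 [132 130 133 144 160 157 142 121  99  77  64  69  78  79  74  73  74  86
  100 117 147 161]]
```

The averaged pose matches the commanded pose at (445.9,-16.4,150). The mouth is best estimated at TCP (444.4,-16.2), so I'll correct by -1.4 mm in tool y and go down to just above the cap.

```bash
python3 -m creep '{"delta_pos":[[0.0003,-0.0014,0],[0,0,0.01],[0,0,0.008],[0,0,0.006],[0,0,0.003],[0,0,0],[0,0,0]],"twist":[[0,0,0],[0,0,0],[0,0,0],[0,0,0],[0,0,0],[0,0,0],[0,0,0]]}'
python3 - <<'E'
from lib import *
avg(4);go([444.4,-16.2,120.7])
im,d=get_image("side");cv2.imwrite("pics/p4.png",cv2.resize(im[165:245,180:280],(800,640),interpolation=3)[:600,:,::-1])
E
```

```text
t: 7.9
ee_pos: [444.0, -16.1, 122.3]
orientation: [-2.155, -2.285, 0.001]
ft_force: [0.5, 0.3, -0.1]
width: 13.3
grasp_force: 30.0
avg [444.39 -16.15 122.77] std [0.09 0.01 0.14]
shift mm [-0.  -0.1  2.2]
t 8.1 p [444.5 -16.2 122.9] R [[-0.059, 0.998, 0.001], [0.998, 0.059, -0.0], [-0.0, 0.001, -1.0]] q [-0.06  0.32  2.09 -0.    0.73 -0.12] F [-0.2  0.7 -0.2] w 13.3 29.987878440879285
```

View pics/p4.png

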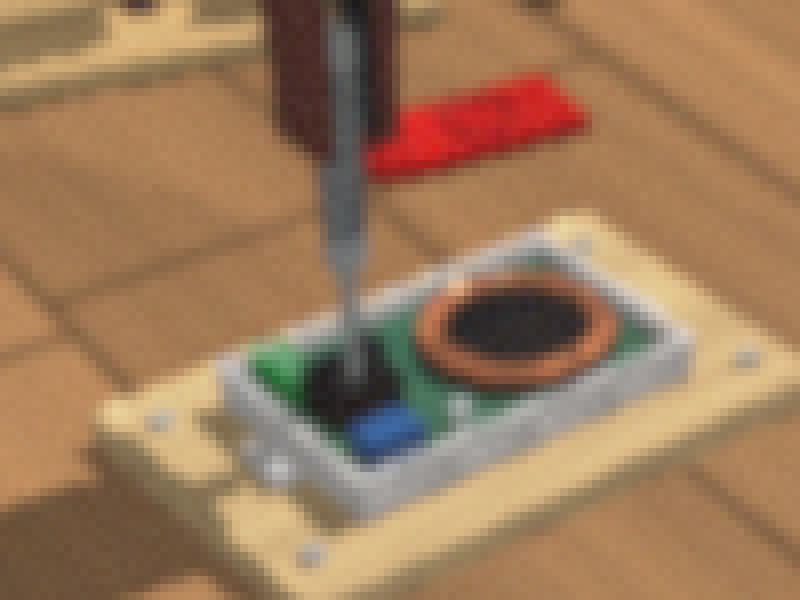

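The tip at crop (352,380) is inside the guard's outline, no lateral force shows, and it should be 3 mm below the mouth. Pressing now in small steps.

```bash
python3 -m creep '{"delta_pos":[[0,0,0.001],[0,0,0.001],[0,0,0.001],[0,0,0.001],[0,0,0.001],[0,0,0]],"twist":[[0,0,0],[0,0,0],[0,0,0],[0,0,0],[0,0,0],[0,0,0]]}'
python3 -m creep '{"delta_pos":[[0,0,0.001],[0,0,0.001],[0,0,0]],"twist":[[0,0,0],[0,0,0],[0,0,0]]}'
```

```text
t: 8.65
ee_pos: [444.4, -16.1, 117.7]
orientation: [2.155, 2.286, 0.0]
ft_force: [0.0, -1.1, 2.8]
width: 13.8
grasp_force: 30.0
t: 8.9
ee_pos: [444.5, -16.2, 115.8]
orientation: [2.155, 2.285, 0.001]
ft_force: [0.8, -0.2, 5.2]
width: 13.3
grasp_force: 30.0
```

```bash
python3 -m creep '{"delta_pos":[[0,0,0.001],[0,0,0]],"twist":[[0,0,0],[0,0,0]]}'
python3 -m creep '{"delta_pos":[[0,0,0.001],[0,0,0]],"twist":[[0,0,0],[0,0,0]]}'
```

```text
t: 9.07
ee_pos: [444.8, -16.2, 115.3]
orientation: [2.155, 2.285, 0.001]
ft_force: [-1.0, 0.9, 11.3]
width: 13.4
grasp_force: 30.0
t: 9.23
ee_pos: [445.1, -16.2, 114.8]
orientation: [2.154, 2.285, 0.002]
ft_force: [-3.1, 0.9, 16.5]
width: 13.4
grasp_force: 30.0
```

Force has risen to 16.5 N with the TCP no longer following, so the button is on its stop. Holding for about a second, then lifting straight out.

```bash
python3 -m creep '{"delta_pos":[[0,0,0],[0,0,0],[0,0,0],[0,0,0],[0,0,0],[0,0,0],[0,0,0],[0,0,0],[0,0,0],[0,0,0],[0,0,0],[0,0,-0.005],[0,0,-0.010],[0,0,-0.020],[0,0,-0.030],[0,0,-0.030],[0,0,-0.025],[0,0,0]],"twist":[[0,0,0],[0,0,0],[0,0,0],[0,0,0],[0,0,0],[0,0,0],[0,0,0],[0,0,0],[0,0,0],[0,0,0],[0,0,0],[0,0,0],[0,0,0],[0,0,0],[0,0,0],[0,0,0],[0,0,0],[0,0,0]]}'
python3 - <<'E'
from lib import *
avg(3);go([535.1,-311.1,236],down(3.4))
E
```

```text
t: 10.73
ee_pos: [446.8, -16.3, 238.4]
orientation: [2.151, 2.281, 0.008]
ft_force: [0.3, 1.1, 0.2]
width: 13.4
grasp_force: 30.0
avg [444.56 -16.15 234.57] std [0.83 0.05 1.15]
shift mm [-299.9   74.    -2.8]
twist deg [-0.03 -0.   -0.03]
t 10.8833 p [443.6 -16.1 233.3] R [[-0.059, 0.998, -0.0], [0.998, 0.059, 0.0], [0.0, -0.0, -1.0]] q [-0.06  0.14  2.   -0.    1.   -0.12] F [-0.7 -0.  -0.7] w 13.6 29.987723019439727
```

```bash
python3 -m creep '{"delta_pos":[[-0.02,0.005,0],[-0.035,0.0085,0],[-0.035,0.0085,0],[-0.035,0.0085,0],[-0.035,0.0085,0],[-0.035,0.0085,0],[-0.035,0.0085,0],[-0.035,0.0085,0],[-0.0348,0.0086,0],[0,0,0.03],[0,0,0.03],[0,0,0.02],[0,0,0],[0,0,0],[0,0,0]],"twist":[[0,0,0],[0,0,0],[0,0,0],[0,0,0],[0,0,0],[0,0,0],[0,0,0],[0,0,0],[0,0,0],[0,0,0],[0,0,0],[0,0,0],[0,0,0],[0,0,0],[0,0,0]]}'
python3 - <<'E'
from lib import *
avg(4);go([535.1,-311.1,93],down(3.4))
im,d=get_image("side");im0=np.load("side2.npz")["im"];np.savez("side5.npz",im=im)
df=cv2.absdiff(im,np.load("side2.npz")["im"]).max(2)
P=proj("side",[[535.1,-311.1,z] for z in(111,66,50)]);print(P.round(1).tolist())
gr=cv2.cvtColor(im,cv2.COLOR_RGB2GRAY)
print(gr[246:264,324:342])
E
```

```text
t: 12.13
ee_pos: [534.9, -311.1, 153.7]
orientation: [-2.155, -2.285, 0.0]
ft_force: [0.8, -0.4, -0.5]
width: 13.1
grasp_force: 30.0
avg [ 535.56 -311.39  154.97] std [0.08 0.05 0.23]
shift mm [ 0.4 -0.6 62.1]
twist deg [ 0.11  0.08 -0.02]
t 12.3333 p [ 535.6 -311.4  155.1] R [[-0.059, 0.998, 0.002], [0.998, 0.059, -0.001], [-0.001, 0.002, -1.0]] q [-0.55  0.49  1.69  0.    0.95 -0.6 ] F [ 0.2  0.2 -1.2] w 13.5 29.98782107635634
[[334.2, 234.0], [332.3, 251.3], [331.6, 257.2]]
[[142 142 142 141 136 135 133 127 122 121 130 137 140 145 148 146 149 148]
 [140 143 145 140 142 138 133 128 122 120 126 136 137 140 143 146 147 148]
 [141 141 139 144 143 141 139 134 119 124 130 132 134 135 140 142 145 149]
 [138 142 140 142 142 148 142 135 124 123 128 132 133 134 134 138 140 143]
 [143 138 137 140 141 143 142 138 127 126 139 134 132 129 132 134 135 141]
 [140 141 140 139 140 141 142 138 133 138 140 139 135 135 133 133 136 137]
 [135 140 139 140 140 140 140 144 137 141 140 143 141 137 135 135 135 135]
 [132 136 139 138 140 139 137 139 140 141 144 145 146 143 140 138 137 132]
 [136 136 135 139 138 136 140 136 135 138 139 144 144 144 142 142 137 138]
 [136 132 137 136 137 135 128 125 124 127 134 138 143 143 144 146 139 137]
 [140 141 136 136 132 126 115 107 107 107 116 129 137 143 144 146 145 143]
 [143 139 138 136 128 116 102  95  89  89  96 114 133 141 139 142 144 145]
 [142 139 138 130 131 115  97  89  89  86  94 117 133 138 140 141 143 145]
 [134 132 126 122 128 124 111 104 100 106 110 126 136 140 138 140 142 140]
 [115 114 112 119 135 138 132 128 123 127 132 136 137 141 138 139 140 140]
 [104 117 123 133 139 143 141 139 139 140 140 141 138 138 136 141 137 137]
 [111 128 138 138 143 143 141 142 142 143 141 142 138 138 138 139 140 140]
 [107 127 132 137 142 141 138 144 143 140 142 142 142 139 140 139 136 139]]
```

The tip at px (332.6,250) stands over the hole at (332.3,257.5), so I'll insert it.

```bash
python3 -m creep '{"delta_pos":[[0.0003,-0.0003,0.008],[0,0,0.01],[0,0,0.012],[0,0,0.012],[0,0,0.012],[0,0,0.004],[0,0,0]],"twist":[[0,0,0],[0,0,0],[0,0,0],[0,0,0],[0,0,0],[0,0,0],[0,0,0]]}'
python3 -c "
from lib import *
avg(3);go()"
```

```text
t: 12.97
ee_pos: [533.8, -310.5, 94.0]
orientation: [-2.154, -2.284, 0.001]
ft_force: [-0.7, -0.5, -0.5]
width: 13.5
grasp_force: 30.0
avg [ 534.26 -310.75   94.9 ] std [0.14 0.08 0.31]
t 13.1167 p [ 534.4 -310.8   95.3] R [[-0.059, 0.998, -0.0], [0.998, 0.059, 0.0], [0.0, -0.0, -1.0]] q [-0.55  0.58  1.72 -0.    0.85 -0.6 ] F [-0.3 -0.3 -1.2] w 13.8 29.987861515546683
```

```bash
python3 -m creep '{"delta_pos":[[0,0,0.001],[0,0,0.001],[0,0,0.001],[0,0,0]],"twist":[[0,0,0],[0,0,0],[0,0,0],[0,0,0]]}'
python3 -c "
from lib import *
avg(3);go()"
```

```text
t: 13.45
ee_pos: [534.7, -311.0, 93.3]
orientation: [2.155, 2.285, 0.0]
ft_force: [-1.7, 0.3, 3.3]
width: 13.2
grasp_force: 30.0
avg [ 534.67 -311.     93.27] std [0.02 0.01 0.  ]
t 13.6 p [ 534.7 -311.    93.3] R [[-0.059, 0.998, 0.001], [0.998, 0.059, -0.0], [-0.0, 0.001, -1.0]] q [-0.55  0.58  1.72 -0.    0.84 -0.6 ] F [-0.9  0.8  5.6] w 13.7 29.99183079788054
```

Seated: 5 N of contact at TCP z = 93.3, the same height as at pick-up. Releasing, rising and heading for the tag side.

```bash
python3 -m creep '{"delta_pos":[[0,0,0],[0,0,0],[0,0,0],[0,0,0],[0,0,0],[0,0,0],[0,0,-0.01],[0,0,-0.02],[0,0,-0.035],[0,0,-0.04],[0,0,-0.04],[0,0,-0.04],[0,0,0]],"twist":[[0,0,0],[0,0,0],[0,0,0],[0,0,0],[0,0,0],[0,0,0],[0,0,0],[0,0,0],[0,0,0],[0,0,0],[0,0,0],[0,0,0],[0,0,0]]}' 0.68
python3 -m creep '{"delta_pos":[[0.02,0.002,0],[0.038,0.0043,0],[0.038,0.0043,0],[0.038,0.0043,0],[0.038,0.0043,0],[0.038,0.0043,0],[0.038,0.0043,0],[0.038,0.0043,0],[0.038,0.0043,0],[0.038,0.0043,0],[0.038,0.0043,0],[0.038,0.0043,0],[0.02,0.002,0],[0,0,0],[0,0,0],[0,0,0]],"twist":[[0,0,0],[0,0,0],[0,0,0],[0,0,0],[0,0,0],[0,0,0],[0,0,0],[0,0,0],[0,0,0],[0,0,0],[0,0,0],[0,0,0],[0,0,0],[0,0,5.4],[0,0,5.3],[0,0,5.3]]}'
python3 - <<'E'
from lib import *
z=np.array([.167,.748,-.643]);z/=np.linalg.norm(z);y=np.array([.976,-.218,0]);x=np.cross(y,z);R=np.c_[x,y,z]
go([573.9,242,106],R)
im,d=get_image("side");cv2.imwrite("pics/s6.png",cv2.resize(im,(700,525),interpolation=3)[:,:,::-1])
E
```

```text
t: 14.68
ee_pos: [538.0, -313.0, 287.5]
orientation: [2.146, 2.275, 0.005]
ft_force: [1.5, -0.1, 0.1]
width: 59.9
grasp_force: 0.0
t: 16.02
ee_pos: [558.6, 150.2, 278.1]
orientation: [2.455, 1.96, 0.0]
ft_force: [0.2, -0.4, 0.4]
width: 59.6
grasp_force: 0.0
shift mm [ 92.9  -5.5 172.1]
twist deg [ 0.11 50.   -0.2 ]
t 16.0167 p [558.6 150.2 278.1] R [[0.222, 0.975, 0.0], [0.975, -0.222, 0.0], [0.0, 0.0, -1.0]] q [ 0.24  0.3   1.68 -0.    1.16  0.47] F [ 0.2 -0.4  0.4] w 59.6 0.0
```

View pics/s6.png

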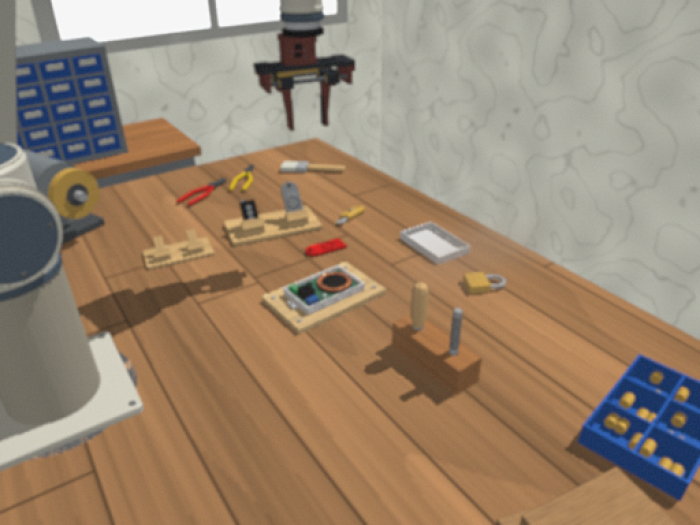

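The probe is back upright in its hole at (456,332), the screwdriver at (419,305) is untouched, and the tag at (291,200) is still in the stand. Now I'll tilt the tool 50°.

```bash
python3 -m creep '{"delta_pos":[[0,0,0],[0,0,0],[0,0,0],[0,0,0],[0,0,0],[0,0,0],[0,0,0],[0,0,0],[0,0,0],[0,0,0],[0,0,0]],"twist":[[0,5,0],[0,5,0],[0,5,0],[0,5,0],[0,5,0],[0,5,0],[0,5,0],[0,5,0],[0,5,0],[0,5,0],[0,0,0]]}'
python3 - <<'E'
from lib import *
z=np.array([.167,.748,-.643]);z/=np.linalg.norm(z);y=np.array([.976,-.218,0]);x=np.cross(y,z);R=np.c_[x,y,z]
go([573.9,242,106],R)
E
```

```text
t: 16.98
ee_pos: [557.8, 148.0, 276.0]
orientation: [-1.912, -1.527, -0.892]
ft_force: [-0.4, -0.5, -1.1]
width: 59.7
grasp_force: 0.0
shift mm [-69.4  -4.7 182.1]
twist deg [ 0.02 -0.14 -0.18]
t 16.9833 p [557.8 148.  276. ] R [[0.143, 0.975, 0.168], [0.625, -0.22, 0.749], [0.768, -0.002, -0.641]] q [-0.19  0.34  1.92  1.01  1.13 -0.55] F [-0.4 -0.5 -1.1] w 59.7 0.0
```

```bash
python3 -m creep '{"delta_pos":[[-0.006,-0.0004,0.015],[-0.012,-0.0008,0.031],[-0.012,-0.0008,0.031],[-0.012,-0.0008,0.031],[-0.012,-0.0008,0.031],[-0.011,-0.0008,0.031],[-0.0044,-0.0003,0.012],[0,0,0],[0,0,0]],"twist":[[0,0,0],[0,0,0],[0,0,0],[0,0,0],[0,0,0],[0,0,0],[0,0,0],[0,0,0],[0,0,0]]}'
python3 - <<'E'
from lib import *
z=np.array([.167,.748,-.643]);z/=np.linalg.norm(z);y=np.array([.976,-.218,0]);x=np.cross(y,z);R=np.c_[x,y,z]
avg(4);go(np.array([585.8,294.3,61])+12*z,R)
out=[]
for n in("top","side"):
    im,d=get_image(n);np.savez(n+"7.npz",im=im,d=d)
    a,b=proj(n,[[582,270,80]])[0].round().astype(int);a-=40;b-=40;a=max(a,0)
    print(n,a,b,proj(n,[[585.8,294.3,61]]).round(1))
    out.append(cv2.resize(im[b:b+80,a:a+80],(400,400),interpolation=3))
cv2.imwrite("pics/g7.png",np.hstack(out)[:,:,::-1])
E
```

```text
t: 17.73
ee_pos: [575.0, 243.3, 108.1]
orientation: [-1.911, -1.533, -0.891]
ft_force: [0.6, -0.1, -0.5]
width: 59.4
grasp_force: 0.0
avg [575.91 242.46 109.27] std [0.19 0.23 0.22]
shift mm [-3.1 -2.1 83.7]
twist deg [ 0.18 -0.03  0.08]
t 17.9333 p [576.1 242.2 109.4] R [[0.139, 0.976, 0.17], [0.627, -0.219, 0.747], [0.766, 0.003, -0.642]] q [-0.    0.64  1.95  1.32  0.88 -0.86] F [-0.4  0.1 -0.7] w 59.8 0.0
top 110 119 [[142.5 157.9]]
side 175 103 [[213.1 145.8]]
```

View pics/g7.png

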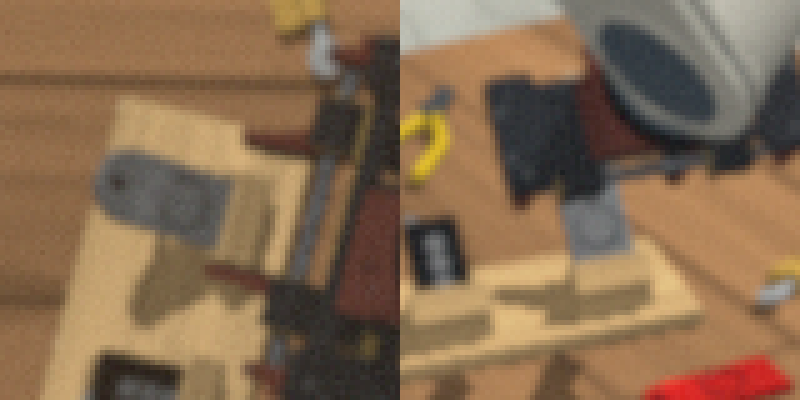

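The fingers straddle the tag, with tips at (248,140) and (205,270) in the top crop around the tag axis near (160,198). The remote is well clear. Advancing and gripping.

```bash
python3 -m creep '{"delta_pos":[[-0.003,-0.002,0],[0,0,0.010],[0,0,0.018],[0,0,0.018],[0,0,0.018],[0,0,0.013],[0,0,0.006],[0,0,0],[0,0,0]],"twist":[[0,0,0],[0,0,0],[0,0,0],[0,0,0],[0,0,0],[0,0,0],[0,0,0],[0,0,0],[0,0,0]]}'
python3 - <<'E'
from lib import *
z=np.array([.167,.748,-.643]);z/=np.linalg.norm(z);y=np.array([.976,-.218,0]);x=np.cross(y,z);R=np.c_[x,y,z]
avg(4);go(np.array([585.8,294.3,61])+12*z,R)
E
```

```text
t: 18.78
ee_pos: [586.2, 303.6, 51.7]
orientation: [-1.912, -1.531, -0.891]
ft_force: [0.2, 0.1, -0.7]
width: 59.5
grasp_force: 0.0
avg [586.69 303.1   52.29] std [0.15 0.13 0.15]
shift mm [ 1.   0.8 -0.1]
twist deg [ 0.1  -0.01 -0.03]
t 18.9833 p [586.9 303.   52.4] R [[0.141, 0.976, 0.169], [0.627, -0.22, 0.747], [0.766, 0.001, -0.643]] q [ 0.11  0.76  1.91  1.48  0.81 -0.94] F [ 0.5 -0.5 -0.9] w 59.8 0.0
```

Close, then draw out along tool +x (the tag's length).

```bash
python3 -m creep '{"delta_pos":[[0.001,0.0005,0],[0,0,0],[0,0,0],[0,0,0],[0,0,0],[0,0,0],[0,0,0],[0,0,0]],"twist":[[0,0,0],[0,0,0],[0,0,0],[0,0,0],[0,0,0],[0,0,0],[0,0,0],[0,0,0]]}' 0
python3 -c "
from lib import *
avg(2);go()"
python3 -m creep '{"delta_pos":[[0.004,0,0],[0.006,0,0],[0.008,0,0],[0.01,0,0],[0.01,0,0],[0.012,0,0],[0.02,0,0],[0.02,0,0],[0.02,0,-0.02],[0.01,0,-0.02],[0,0,0]],"twist":[[0,0,0],[0,0,0],[0,0,0],[0,0,0],[0,0,0],[0,0,0],[0,0,0],[0,0,0],[0,0,0],[0,0,0],[0,0,0]]}'
python3 - <<'E'
from lib import *
avg(2);go([508.3,-11.6,140],down(3.5))
out=[]
for n in("top","side"):
    im,d=get_image(n);np.savez(n+"8.npz",im=im,d=d)
    a,b=proj(n,get_obs()["ee_pos"])[0].round().astype(int)-40
    a=max(a,0);print(n,a,b);out.append(cv2.resize(im[b:b+80,a:a+80],(400,400),interpolation=3))
cv2.imwrite("pics/d8.png",np.hstack(out)[:,:,::-1])
E
```

```text
t: 19.65
ee_pos: [587.4, 303.9, 52.9]
orientation: [-1.912, -1.531, -0.892]
ft_force: [-0.7, -4.8, 5.0]
width: 39.6
grasp_force: 30.0
avg [587.34 303.88  52.92] std [0.01 0.02 0.  ]
t 19.75 p [587.3 303.9  52.9] R [[0.141, 0.976, 0.168], [0.627, -0.219, 0.748], [0.766, 0.0, -0.643]] q [ 0.11  0.76  1.91  1.48  0.81 -0.94] F [ 0.5 -5.   5.1] w 39.9 29.99563157558441
t: 20.67
ee_pos: [598.5, 349.7, 174.0]
orientation: [-1.91, -1.534, -0.897]
ft_force: [0.8, -0.0, -1.0]
width: 39.5
grasp_force: 30.0
avg [597.65 349.47 171.34] std [0.32 0.05 0.76]
shift mm [-262.3   -8.  -265.2]
twist deg [  7.1  -49.66 -15.06]
t 20.7667 p [597.3 349.4 170.6] R [[0.14, 0.976, 0.168], [0.627, -0.219, 0.747], [0.766, 0.001, -0.643]] q [ 0.19  0.56  1.87  1.31  0.81 -0.61] F [-0.2 -0.4  0.3] w 39.6 29.99346524477005
top 67 107
side 165 68
```

View pics/d8.png

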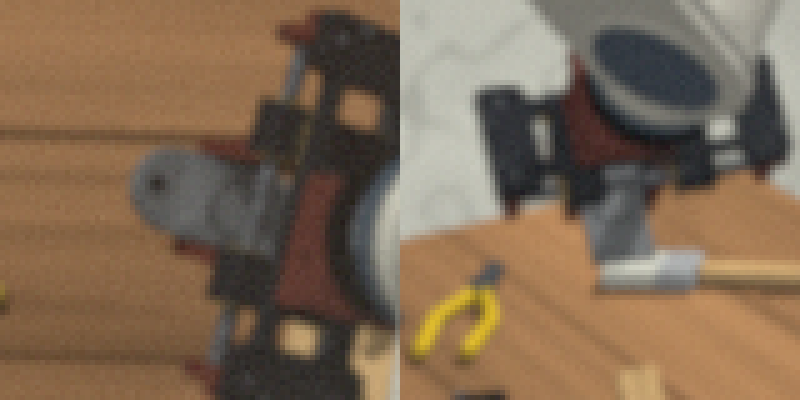

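The tag is held: it shows in the top crop from the round end (140,185) to (270,230), and in the side crop with its foot at (620,255). I'll measure where it sits in the tool frame.

```bash
python3 - <<'E'
from lib import *
o=get_obs();T=Ro.from_rotvec(o["orientation"]);p=np.array(o["ee_pos"])
for n in("top","side"):
    s=np.load(n+"8.npz");im,d=s["im"],s["d"];C=cloud(n,d);h=cv2.cvtColor(im,cv2.COLOR_RGB2HSV)
    L=T.inv().apply((C-p).reshape(-1,3)).reshape(C.shape)
    m=(h[...,1]<70)&(h[...,2]>60)&(abs(L[...,0])<60)&(abs(L[...,1])<26)&(L[...,2]>-32)&(L[...,2]<5)
    m=largest(m);P=L[m]
    A=np.c_[P[:,:2],np.ones(len(P))];k=np.linalg.lstsq(A,P[:,2],rcond=None)[0]
    print(n,m.sum(),"x",np.percentile(P[:,0],[0,2,98,100]).round(1),"y",np.percentile(P[:,1],[2,98]).round(1),"z=",k.round(3),"tilt",np.degrees(np.arctan(k[:2])).round(1))
E
```

```text
top 369 x [-13.5 -11.7  43.6  44.9] y [-18.4  19.1] z= [ 2.0000e-03 -5.0000e-03 -1.8732e+01] tilt [ 0.1 -0.3]
side 159 x [-44.1 -43.7  -2.2  -0.8] y [-18.7  19.4] z= [-3.1000e-02 -1.2000e-02 -1.7157e+01] tilt [-1.8 -0.7]
```

The tag sits centred in the grip (x −44…+45, y ±19), parallel to the tool within about 1°, mid-plane about 14 mm behind the TCP. Levelling it, then carrying it to the coil.

```bash
python3 -m creep '{"delta_pos":[[0,0,0],[0,0,0],[0,0,0],[0,0,0],[0,0,0],[0,0,0],[0,0,0],[0,0,0],[0,0,0],[0,0,0],[0,0,0],[0,0,0],[0,0,0]],"twist":[[0,-3,0],[0,-4.7,0],[0,-4.7,0],[0,-4.7,0],[0,-4.7,0],[0,-4.7,0],[0,-4.7,0],[0,-4.7,0],[0,-4.7,0],[0,-4.7,0],[0,-4.7,0],[0,0,0],[0,0,0]]}'
python3 -c "
from lib import *
avg(3);go([508.2,-11.8,120],down(-12.6))"
```

```text
t: 21.95
ee_pos: [596.3, 350.4, 168.2]
orientation: [-2.448, -1.965, 0.002]
ft_force: [-0.6, 0.3, -0.6]
width: 39.8
grasp_force: 30.0
avg [596.41 348.94 168.73] std [0.14 0.42 0.32]
shift mm [-370.9   -7.1   49. ]
twist deg [-0.11 -0.02 -0.07]
t 22.1 p [596.6 348.5 169.1] R [[0.219, 0.976, -0.002], [0.976, -0.219, 0.001], [0.0, -0.002, -1.0]] q [0.51 0.58 1.51 0.   1.06 0.73] F [-0.  -0.7 -0.4] w 39.8 29.993796050548553
```

```bash
python3 -m creep '{"delta_pos":[[-0.01,0,0],[-0.025,0,0],[-0.035,-0.001,0],[-0.035,-0.001,0],[-0.035,-0.001,0],[-0.035,-0.001,0],[-0.035,-0.001,0.004],[-0.035,-0.001,0.006],[-0.035,-0.001,0.008],[-0.035,0,0.008],[-0.03,0,0.008],[-0.02,0,0.008],[-0.006,0,0.007],[0,0,0],[0,0,0],[0,0,0]],"twist":[[0,0,0],[0,0,0],[0,0,0],[0,0,0],[0,0,0],[0,0,0],[0,0,0],[0,0,0],[0,0,0],[0,0,0],[0,0,0],[0,0,0],[0,0,0],[0,0,0],[0,0,0],[0,0,0]]}'
python3 -c "
from lib import *
avg(5);go([508.2,-11.8,45],down(-12.6))"
```

```text
t: 23.43
ee_pos: [509.7, -10.5, 121.7]
orientation: [2.452, 1.964, 0.001]
ft_force: [0.5, 0.1, -0.7]
width: 39.6
grasp_force: 30.0
avg [509.81 -10.2  121.68] std [0.1  0.06 0.08]
shift mm [-1.8 -1.1 76.5]
twist deg [ 0.03 -0.01  0.04]
t 23.6833 p [509.6 -10.3 121.5] R [[0.217, 0.976, 0.001], [0.976, -0.217, 0.0], [0.0, 0.001, -1.0]] q [-0.04  0.41  1.95  0.    0.78  0.18] F [0.1 0.3 0.2] w 39.6 29.99376654624939
```

```bash
python3 -m creep '{"delta_pos":[[-0.0019,-0.0013,0.01],[0,0,0.015],[0,0,0.015],[0,0,0.015],[0,0,0.01],[0,0,0.007],[0,0,0.004],[0,0,0],[0,0,0],[0,0,0],[0,0,0],[0,0,0]],"twist":[[0,0,0],[0,0,0],[0,0,0],[0,0,0],[0,0,0],[0,0,0],[0,0,0],[0,0,0],[0,0,0],[0,0,0],[0,0,0],[0,0,0]]}'
python3 - <<'E'
from lib import *
p=avg(6);go([508.2,-11.8,45],down(-12.6))
T=Ro.from_rotvec(get_obs()["orientation"])
im,d=get_image("side");C=cloud("side",d);h=cv2.cvtColor(im,cv2.COLOR_RGB2HSV)
L=T.inv().apply((C-p).reshape(-1,3)).reshape(C.shape)
m=(h[...,1]<70)&(h[...,2]>60)&(abs(L[...,0])<60)&(abs(L[...,1])<26)&(L[...,2]>-30)&(L[...,2]<-2)
m=largest(m);P=L[m];print(m.sum(),np.percentile(P,[1,50,99],axis=0).round(1).tolist())
x,y=proj("side",[[508,-12,60]])[0].round().astype(int)
cv2.imwrite("pics/f9.png",cv2.resize(im[y-40:y+35,x-50:x+50],(800,600),interpolation=3)[:,:,::-1])
corn=[[s*45,t*20,z] for z in(-18,-10) for s,t in((-1,-1),(-1,1),(1,1),(1,-1))]
print(((proj("side",p+T.apply(np.array(corn)))-[x-50,y-40])*8).round().tolist(), ((proj("side",[[508.2,-11.8,29]])-[x-50,y-40])*8).round())
E
```

```text
t: 24.68
ee_pos: [508.0, -12.7, 45.8]
orientation: [2.452, 1.963, 0.001]
ft_force: [-0.4, -0.6, -1.0]
width: 39.5
grasp_force: 30.0
avg [507.8  -12.67  45.58] std [0.1  0.02 0.13]
shift mm [0.9 0.3 0.4]
twist deg [ 0.01 -0.   -0.03]
t 24.9833 p [507.7 -12.6  45.4] R [[0.219, 0.976, 0.0], [0.976, -0.219, 0.0], [0.0, 0.0, -1.0]] q [-0.05  0.54  1.98  0.    0.62  0.17] F [-1.  -0.1 -0.2] w 39.5 29.993732571601868
296 [[-46.3, -20.4, -19.8], [-14.4, 0.1, -16.6], [39.8, 20.2, -9.2]]
[[389.0, 398.0], [510.0, 371.0], [411.0, 235.0], [297.0, 259.0], [389.0, 420.0], [510.0, 392.0], [412.0, 256.0], [298.0, 280.0]] [[403. 402.]]
```

View pics/f9.png

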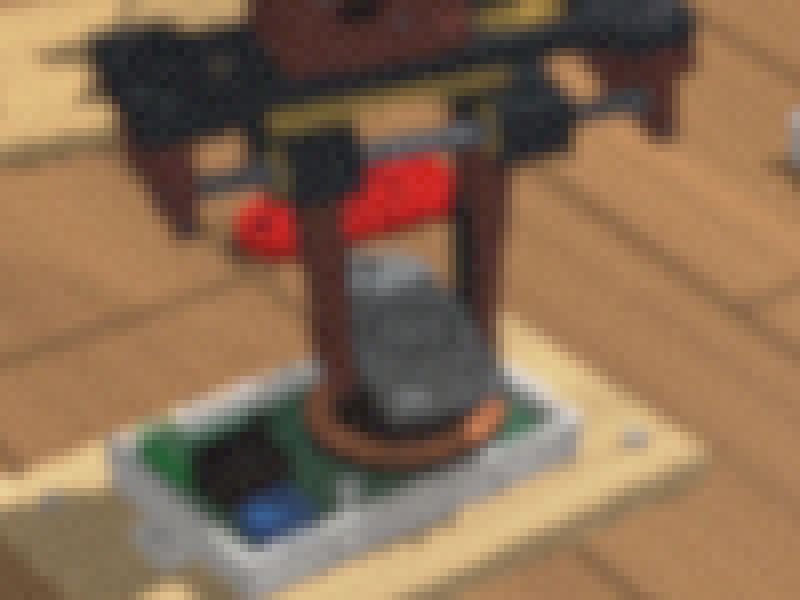

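The tag is level above the copper coil. The foot edge at (385,425)–(500,395) matches the prediction, the fingers are clear of the tray, and the height is about 59 mm (30 mm above the coil). I'll make one last sub-mm centring step, let it settle, and hand in.

```bash
python3 -m creep '{"delta_pos":[[0.0008,0.0003,0.0003],[0,0,0],[0,0,0],[0,0,0],[0,0,0],[0,0,0],[0,0,0],[0,0,0],[0,0,0],[0,0,0],[0,0,0],[0,0,0],[0,0,0],[0,0,0],[0,0,0],[0,0,0]],"twist":[[0,0,0],[0,0,0],[0,0,0],[0,0,0],[0,0,0],[0,0,0],[0,0,0],[0,0,0],[0,0,0],[0,0,0],[0,0,0],[0,0,0],[0,0,0],[0,0,0],[0,0,0],[0,0,0]]}'
python3 -c "
from lib import *
avg(5);go([508.2,-11.8,45],down(-12.6));print(close_job())"
```

```text
t: 26.37
ee_pos: [508.1, -11.9, 45.0]
orientation: [-2.452, -1.963, 0.0]
ft_force: [-0.3, 0.2, -0.9]
width: 40.0
grasp_force: 30.0
avg [508.09 -11.94  44.99] std [0.01 0.01 0.01]
shift mm [ 0.2  0.1 -0. ]
twist deg [ 0.   -0.   -0.04]
t 26.6167 p [508.1 -11.9  45. ] R [[0.219, 0.976, 0.0], [0.976, -0.219, 0.0], [0.0, 0.0, -1.0]] q [-0.05  0.54  1.98  0.    0.62  0.17] F [-0.   0.2 -1. ] w 39.7 29.99371200799942
the job is handed in; nothing more can be done
None
```

I handed the job in at about 26.6 s: the button was held on its stop for about a second, the probe is back in its hole, and the grey tag is held level and still, centred about 30 mm above the coil; no verdict came back.

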